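# Take the static off a draught collar with the bench antistatic gun

## Task

Take the loose white plastic collar and slide it down over the upright steel post in front of the antistatic gun until it rests on the shoulder, lowering it rather than dropping it, and let go of it. Only then squeeze the gun's trigger fully in against its grip, hold it in for about a second, and let it spring right back out, leaving the collar on the post. Do not bump the thin lamp bar above the gun, and leave the other things on the bench where they are.

Things in the scene. Friction and masses are not known exactly. Their poses are not given: they have to be found in the camera images.
- collar: Loose plain white plastic collar (thick-walled tube, open at both ends) standing upright on the bench: outer diameter 56 mm, bore 36 mm, 60 mm tall, about 85 g. Origin at the centre of its underside, z up along its axis. The jar, the cork ring and the collar swap places from start to start.
- station: Fixed antistatic station, turned up to 0.3 rad. Base plate 12 mm thick, x -140..110, y -70..105 mm. Origin on the bench, z up, x along the barrel to the nozzle and post, away from the robot. The grey gun is clamped upside down: level barrel 42 mm thick, axis at z 92 mm, from x -100 to the nozzle tip at x 10 mm; its grip rises from the barrel's rear and leans back to the robot.
- post_foot (a point): Centre of the shoulder (drum 60 mm across) on which the collar must rest, on the post's axis (station x 65, y 0, z 55 mm): the seated collar's underside comes here. The seated collar stands 27 mm from the nozzle tip, too near for a finger between: hold the collar with the fingers at the station's +y and -y sides.
- post_top (a point): Top of the steel post, 70 mm above post_foot. The post is 33 mm in diameter, so the collar has 1.5 mm clearance all round; its top 12 mm taper to 24 mm. It sticks 10 mm out of the seated collar.
- grip: The gun's fixed grip, a bar 30 mm deep (x), 28 mm wide (y). Origin on its axis near the barrel (station x -60, y 0, z 100 mm). z runs up along the grip, which leans 35 degrees from vertical towards the robot, to its end at z 125 mm. x is square to it, up and away from the robot, to the trigger's side; faces at x 15 mm (trigger side) and -15 mm (back).
- squeeze (a point): Point at grip x 5, y 0, z 70 mm, axes as grip: midway between the grip's back (20 mm off) and the outer face of the fully pressed trigger (20 mm off; at rest its tip is 37 mm off). A tool pointing along -z here and closing along x squeezes the trigger to the grip. Only the trigger gives, so the middle of the fingers must end here. Grip and trigger are 58 mm deep at rest, 40 mm pressed.
- trigger (a joint): Trigger angle: 0 at rest (out), 0.25 rad at its stop (fully in). A spring returns it; at its tip about 4 N to start, 8 N fully in. A steel lever 70 mm long, 22 wide, 8 thick, on the far upper side of the grip, hinged near the barrel (grip x 21, z 12 mm), free end up along the grip; fully in it lies parallel to the grip, 2 mm off, its end at grip z 82 mm.
- trigger_tip (a point): Middle of the outer edge of the trigger's free end; moves about 17 mm towards the grip as it is pressed.
- lamp: Thin fixed lamp bar, 16 mm diameter, level along the station's y from y -58 to 97 mm at station x -22, z 240 mm, above the gun, on a 14 mm mast at station x -22, y 88 mm. Frame as station. A gripper pointing straight down over the grip has no room: come in along the grip. From the squeeze point the bar's centre lies about 106 mm in grip x, 23 mm in grip z.
- jar: Bystander: glass jar with lid, 60 mm diameter, 75 mm tall, origin under its centre.
- cork_ring: Bystander: low wide cork flask ring, 90 mm across, hole 44 mm, 25 mm tall, origin under its centre.
- bottle: Bystander: amber bottle, 72 mm diameter, 170 mm tall, beyond the station, origin under its centre.
- beaker: Bystander: glass beaker, 70 mm diameter, 90 mm tall, beyond the station on the right, origin under its centre.
- keypad: Bystander: hand keypad lying flat, 150 x 80 x 22 mm, to the robot's right, origin under its centre.
- spatula: Bystander: spatula lying flat, 160 mm long, beyond the row of things on the left.
There are look-alikes about, which are no part of the job. What is shaped like the collar but red or yellow is not meant.

How it is judged (in metres and radians):
On the way, in this order (a step that is already met when the one before it is completed fails the run):
1. the collar rests on the shoulder of the post and has been let go (horizontal distance between collar and post_foot below 0.004 m and z of collar in the frame of post_foot below 0.004 m and angle between collar's own z axis and vertical below 0.06 rad and contact force between the fingers and collar below 0.1 N), for 0.2 s.
2. the trigger is squeezed fully in (beyond 0.21 of 0.25 rad) against the grip, and held for half a second (horizontal distance between collar and post_foot below 0.004 m and z of collar in the frame of post_foot below 0.004 m and angle between collar's own z axis and vertical below 0.06 rad and value of joint trigger above 0.21 rad and contact force between the fingers and grip above 0.5 N), for 0.5 s.
3. the trigger has sprung back out (value of joint trigger below 0.03 rad), for 0.2 s.
At the end, for the whole second after the job is handed in: The collar rests upright on the post's shoulder (within 4 mm of it in height and of the axis sideways, tilted under 0.06 rad) and at rest, the trigger is back out (under 0.03 rad), and the other loose things are within 30 mm of where they were (horizontal distance between collar and post_foot below 0.004 m and z of collar in the frame of post_foot below 0.004 m and angle between collar's own z axis and vertical below 0.06 rad and value of joint trigger below 0.03 rad and linear speed of collar below 0.02 m/s and distance of each of jar, cork_ring, bottle, beaker, keypad, spatula from where it was at the start of the episode below 0.03 m); the robot touches nothing.
It fails at once if the trigger is pulled (beyond 0.1 rad) while the collar is not seated on the post (value of joint trigger above 0.1 rad and not (horizontal distance between collar and post_foot below 0.004 m and z of collar in the frame of post_foot below 0.004 m and angle between collar's own z axis and vertical below 0.06 rad)).
It fails at once if the collar is dropped (falls free at over 0.6 m/s, some 20 mm) (linear speed of collar above 0.6 m/s and contact force between anything else and collar below 0.05 N).
It fails at once if the lamp bar is bumped (over 5 N) (contact force between any of the arm, the fingers and lamp above 5 N).
It fails at once if another loose thing is moved more than 30 mm (distance of any of jar, cork_ring, bottle, beaker, keypad, spatula from where it was at the start of the episode above 0.03 m).
It also fails if it takes over 64 s, if anything falls off the work surface, if the arm or the gripper's body presses on something with over 40 N, if the wrist force passes 120 N, or if a joint passes its speed limit or range.

## Robot

A 6-joint arm with a two-finger parallel gripper is mounted at the origin on the work surface. World frame = base frame: x ahead of the robot, y to its left, z up, the work surface at z = 0. Lengths are in m, angles in degrees, forces in N, time in s.
With the tool pointing down it reaches from about 0.4 to 0.825 m from the base axis. Payload 7 kg.
Tool frame: the origin (TCP) lies between the finger pads, 19 mm behind the fingertips; this is the grasp point; z points along the fingers, y is the line along which they close (so a half turn about z gives the same grasp; the last joint's range is limited). The gripper opens to 88 mm and grips with 3 to 60 N. Pads are 19 mm wide; open, the fingers measure 130 mm over their backs; the gripper's body (78 mm by 193 mm) begins 47 mm behind the grasp point.
Start: joints at [85.835, 20.546, 0.682, 0, -70.136, -16.507], TCP at [0.238, 0.632, 0.245] pointing down, gripper open.
Joint ranges: [-176.03, 176.03], [-82.01, 121.73], [-58.28, 71.71], [-173.87, 95.51], [-174.79, -0.11], [-173.66, 173.66]. Speed limits (degrees/s): [136.94, 136.94, 172.46, 180, 180, 180].

## Interface

Orientations are given as [roll, pitch, yaw] about the fixed x, y, z axes, in that order (R = Rz(yaw) Ry(pitch) Rx(roll)).
In Python, from plant import ctrl, imaging, close_job gives the robot as it stands.
- The arm moves only by the shell command python3 -m crank 'ROWS'. ROWS is JSON, a list of rows, each a list of 3 entries, a list of its own where there are three numbers: the shift along the world's x, y, z in m, then the turn, a rotation vector about the world's x, y, z in degrees, then the opening, from -1 (shut) to 1 (fully open), so that 0 is half open. A call has 1 to 12 rows; each row shifts and turns the commanded pose from where the row before left it; what a row does not reach is not made up. A row lasts 1/10 s, in which the tool goes at most 50 mm and 8.59 degrees, less where a joint would pass 70% of its speed; a pose out of reach is approached as far as the arm can. A call is refused whole if a number of a shift passes 0.05 or a number of a turn 8.59, either way. A call with a gripper value outside its range is refused whole. The fingers move at their own pace and stop on an object; the grip force is fixed at half the most. Time passes only in rows, so rows that do not move let the fingers close. It gives the time, the measured TCP pose, the force, the opening and the grip force at its end, in the units of the state.
- ctrl.get_obs(): the state, without advancing time (a new reading comes with each control period).
- imaging.snapshot(name): name is "scene" or "side" or "wrist"; returns (picture, depth): 400x640x3 uint8, blue, green, red; 400x640 float32, m along the optical axis (not along the pixel's ray), 0 where there is no reading.
- imaging.camera_model(name): a dict with "mtx" (3x3 intrinsics, pixels), "D" ([k1, k2, p1, p2, k3] as OpenCV has them; the pictures are not rectified), "R" (3x3) and "t" (3): a world point X has camera coordinates R X + t. Camera axes: x right, y down, z forward; pixel columns grow to the right and rows downward; lengths in m; the calibration is good to about 2 mm. A picture is of the moment at which its call begins: read the wrist's pose just before it. camera_model takes no time and is no camera call; for the wrist camera it gives the pose at the moment of the call.
- close_job(): hands the job in; it is judged then, once.
The state is a dict: "clock": time; "joint_pos": joint angles; "qvel": joint speeds; "tau": joint torques, N m; "tool_pos": TCP position; "orientation": TCP orientation; "force": force on the tool from outside, world axes, zero at the start; "moment": the same for the moment, N m; "opening": finger opening in m; "gripper_force": force on a finger pad.
Only numpy, scipy, OpenCV 4.12 (cv2) and the standard library are available. Lean on these libraries where they do the work, as an engineer would, in place of code of your own. Each camera call takes 0.05 s, during which the arm holds its last target. There are 200 camera calls.

## Working session

There is one attempt and no reset: what is moved stays moved. The work goes in short steps, Python scripts to look and compute and a shell command to move; the robot and the scene stay as the last step left them, time stands still between calls to the robot, and variables do not carry over. Pictures are saved under pics/ and viewed, at most 10 in all, crops included, and the job is handed in when it is done.

```bash
ls; mkdir -p pics; python3 - <<'E'
from plant import ctrl, imaging
import cv2,numpy as np
print(ctrl.get_obs())
for n in("scene","side","wrist"):
    p,d=imaging.snapshot(n); cv2.imwrite(f"pics/{n}0.png",p); np.save(f"pics/{n}0.npy",d)
    m=imaging.camera_model(n); print(n,m); np.savez(f"pics/{n}0_cam.npz",**m)
E
```

```text
pics
{'clock': 0.0, 'joint_pos': array([ 8.58342431e+01,  2.05922295e+01,  6.33467891e-01, -1.98821372e-02,
       -7.01362411e+01, -1.65080455e+01]), 'qvel': array([ 0.07012186, -0.02064754, -0.15971821, -0.01803513,  0.02958044,
        0.12892631]), 'tau': array([ 9.36799697e-04, -5.82712841e+01,  2.93050790e+01,  6.99706122e+00,
        7.13090019e-03, -1.48838835e-04]), 'tool_pos': array([0.23815609, 0.63109584, 0.24441213]), 'orientation': array([ 1.79903602e+02, -9.07766109e-03, -2.06805659e+01]), 'force': array([ 0.85809615,  0.22521809, -0.31746949]), 'moment': array([-0.04286889, -0.05074703,  0.00986827]), 'gripper_force': 0.0, 'opening': 0.0879516393645071}
scene {'mtx': array([[504.70544996,   0.        , 313.06214003],
       [  0.        , 504.70544996, 192.74577258],
       [  0.        ,   0.        ,   1.        ]]), 'D': array([-0.15988242,  0.        ,  0.        ,  0.        ,  0.        ]), 'R': array([[-0.89187845,  0.4521491 ,  0.01067795],
       [ 0.25469814,  0.5216299 , -0.81426721],
       [-0.37374012, -0.72350773, -0.58039201]]), 't': array([ 0.48781413
[... 232 characters left out ...]
  ,  0.        ,  0.        ,  0.        ]), 'R': array([[ 0.77382378, -0.63297256, -0.02329153],
       [-0.37125114, -0.42345588, -0.82635205],
       [ 0.51319524,  0.64809787, -0.56267202]]), 't': array([-0.40084004,  0.32962635,  1.23946056])}
wrist {'mtx': array([[329.12541655,   0.        , 320.82273583],
       [  0.        , 329.12541655, 196.87081886],
       [  0.        ,   0.        ,   1.        ]]), 'D': array([-0.03038868,  0.        ,  0.        ,  0.        ,  0.        ]), 'R': array([[-0.35332968, -0.93549761,  0.00153615],
       [-0.88954293,  0.33648041,  0.30902154],
       [-0.2896058 ,  0.10782001, -0.9510538 ]]), 't': array([ 0.6749671 , -0.04025774,  0.39147332])}
```

View pics/scene0.png

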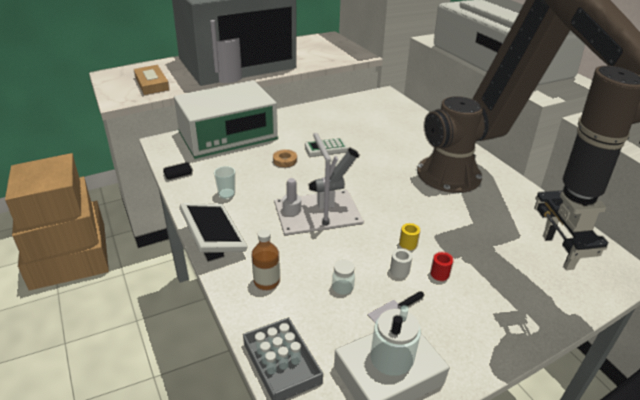

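View pics/side0.png

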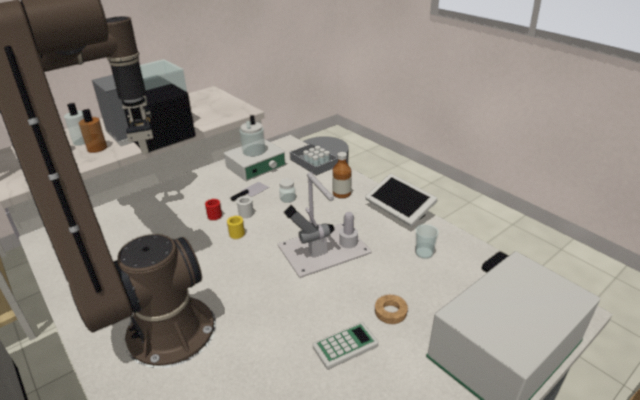

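Candidates in the scene view are the white tube (401,263), red tube (442,266), yellow tube (410,237), lidded jar (343,278) and cork ring (285,158). The white open tube is the collar. The station sits at (320,205) with its post at (291,195). In the side view the collar is at (245,207) and the post at (349,230).

```bash
cat > h.py <<'E'
import cv2,numpy as np
def cam(n,k="0"): return np.load(f"pics/{n}{k}_cam.npz")
def load(n,k="0"): return cv2.imread(f"pics/{n}{k}.png"),np.load(f"pics/{n}{k}.npy"),cam(n,k)
def rays(uv,m):
    u=cv2.undistortPoints(np.float64(uv).reshape(-1,1,2),m["mtx"],m["D"]).reshape(-1,2)
    return np.c_[u,np.ones(len(u))]
def plane(uv,z,m):
    d=rays(uv,m)@m["R"]; c=-m["R"].T@m["t"]
    return c+d*((z-c[2])/d[:,2])[:,None]
def pts(uv,d,m):
    uv=np.asarray(uv,int); s=d[uv[:,1],uv[:,0]]
    return (rays(uv,m)*s[:,None]-m["t"])@m["R"], s>0
def cloud(d,m,x0=0,y0=0,x1=640,y1=400):
    g=np.mgrid[y0:y1,x0:x1]; uv=np.c_[g[1].ravel(),g[0].ravel()]
    p,ok=pts(uv,d,m); return p[ok],uv[ok]
def proj(P,m): return cv2.projectPoints(np.float64(P).reshape(-1,1,3),cv2.Rodrigues(m["R"])[0],m["t"],m["mtx"],m["D"])[0].reshape(-1,2)
def shoot(n,k):
    from plant import imaging
    m=imaging.camera_model(n); p,d=imaging.snapshot(n)
    cv2.imwrite(f"pics/{n}{k}.png",p); np.save(f"pics/{n}{k}.npy",d); np.savez(f"pics/{n}{k}_cam.npz",**m)
    return p,d,m
E
python3 - <<'E'
from h import *
for n,boxes in (("scene",dict(collar=(385,245,418,285),yellow=(396,220,425,252),red=(428,248,458,285),jar=(328,257,360,298),plate=(272,180,368,238),post=(280,172,303,218),cork=(270,145,300,170))),("side",dict(collar=(233,193,257,222),red=(202,195,225,223),yellow=(225,213,247,242),jar=(276,175,300,205),plate=(272,225,375,275),post=(336,208,362,252)))):
    p,d,m=load(n)
    for k,b in boxes.items():
        P,uv=cloud(d,m,*b)
        s=P[P[:,2]>(0.015 if k!='plate' else .006)]
        if k=='plate':
            s=s[s[:,2]<.018]
            print(n,k,len(s),cv2.minAreaRect(np.float32(s[:,:2]*1000)))
        else:
            t=s[s[:,2]>np.percentile(s[:,2],97)-.008]
            print(n,k,len(s),"zmax",np.percentile(s[:,2],97).round(3),"top xy",((t.min(0)+t.max(0))/2).round(3),"ext",np.ptp(s,0).round(3),"topext",np.ptp(t,0).round(3))
E
```

```text
scene collar 487 zmax 0.062 top xy [0.445 0.326 0.059] ext [0.12  0.101 0.049] topext [0.057 0.06  0.01 ]
scene yellow 454 zmax 0.063 top xy [0.391 0.268 0.06 ] ext [0.119 0.107 0.05 ] topext [0.119 0.107 0.011]
scene red 462 zmax 0.062 top xy [0.353 0.389 0.06 ] ext [0.058 0.057 0.05 ] topext [0.057 0.055 0.011]
scene jar 609 zmax 0.077 top xy [0.616 0.309 0.075] ext [0.059 0.058 0.066] topext [0.054 0.053 0.011]
scene plate 2122 ((505.8239440917969, -23.498245239257812), (293.0006103515625, 314.22894287109375), 66.8693618774414)
scene post 542 zmax 0.126 top xy [ 0.601 -0.042  0.124] ext [0.098 0.101 0.115] topext [0.025 0.032 0.012]
scene cork 278 zmax 0.031 top xy [ 0.494 -0.328  0.028] ext [0.091 0.095 0.018] topext [0.089 0.095 0.01 ]
side collar 352 zmax 0.062 top xy [0.416 0.289 0.059] ext [0.141 0.216 0.049] topext [0.111 0.13  0.01 ]
side red 273 zmax 0.061 top xy [0.351 0.386 0.058] ext [0.057 0.06  0.048] topext [0.054 0.06  0.01 ]
side yellow 307 zmax 0.062 top xy [0.357 0.242 0.06 ] ext [0.104 0.11  0.05 ] topext [0.052 0.057 0.011]
side jar 310 zmax 0.076 top xy [0.612 0.306 0.074] ext [0.058 0.059 0.064] topext [0.055 0.056 0.01 ]
side plate 1887 ((565.42333984375, -18.069595336914062), (179.15066528320312, 333.3475341796875), 76.57382202148438)
side post 516 zmax 0.124 top xy [ 0.599 -0.046  0.122] ext [0.099 0.118 0.113] topext [0.027 0.026 0.012]
```

```bash
python3 - <<'E'
from h import *
from plant import ctrl
from scipy.spatial.transform import Rotation as Ro
o=ctrl.get_obs(); T=Ro.from_euler('xyz',o['orientation'],degrees=True)
m=cam("wrist"); print("cam in tool",T.inv().apply(-m["R"].T@m["t"]-o['tool_pos']).round(3), "cam axis in tool",T.inv().apply(m["R"][2]).round(2))
post=np.array([.600,-.044])
for n in("scene","side"):
    p,d,m=load(n); P,uv=cloud(d,m)
    hsv=cv2.cvtColor(p,cv2.COLOR_BGR2HSV)[uv[:,1],uv[:,0]]
    near=np.hypot(*(P[:,:2]-post).T)<.25
    def line(s,name):
        c=np.median(s,0); r=s
        for _ in range(4):
            c=r.mean(0); v=np.linalg.svd(r-c)[2][0]
            e=np.linalg.norm((s-c)-np.outer((s-c)@v,v),axis=1); r=s[e<.015]
        print(n,name,len(s),len(r),"c",c.round(3),"dir",v.round(3),"ang",np.degrees(np.arctan2(v[1],v[0])).round(1))
    line(P[near&(P[:,2]>.228)&(P[:,2]<.26)],"lamp")
    b=near&(P[:,2]>.08)&(P[:,2]<.118)
    line(P[b],"barrel")
    q=P[near&(P[:,2]>.007)&(P[:,2]<.018)]
    # plate mask by height: largest component
    M=np.zeros(p.shape[:2],np.uint8); u=uv[near&(P[:,2]>.007)&(P[:,2]<.018)]; M[u[:,1],u[:,0]]=255
    M=cv2.morphologyEx(M,cv2.MORPH_OPEN,np.ones((3,3)))
    k,l,st,_=cv2.connectedComponentsWithStats(M); i=1+st[1:,4].argmax()
    v,uu=np.where(l==i); X=plane(np.c_[uu,v],.012,m)
    r=cv2.minAreaRect(np.float32(X[:,:2]*1000)); print(n,"plate",st[i],r, cv2.boxPoints(r).round(0).tolist())
E
```

```text
cam in tool [ 0.083 -0.001 -0.139] cam axis in tool [-0.31  0.    0.95]
scene lamp 193 192 c [0.525 0.009 0.245] dir [ 0.219  0.975 -0.031] ang 77.3
scene barrel 592 211 c [ 0.581 -0.057  0.098] dir [-0.785  0.618  0.046] ang 141.8
scene plate [ 275  190   88   43 2010] ((527.52587890625, -5.831306457519531), (179.81663513183594, 250.12225341796875), 76.91561889648438) [[385.0, -65.0], [629.0, -122.0], [670.0, 53.0], [426.0, 110.0]]
side lamp 214 213 c [ 0.516 -0.014  0.243] dir [-0.215 -0.976 -0.019] ang -102.4
side barrel 636 262 c [ 0.532 -0.057  0.101] dir [-0.848  0.527  0.057] ang 148.2
side plate [ 280  224   89   53 1728] ((524.1493530273438, -11.1495361328125), (178.47012329101562, 250.8060302734375), 76.57337951660156) [[381.0, -69.0], [625.0, -127.0], [667.0, 47.0], [423.0, 105.0]]
```

```bash
python3 - <<'E'
import cv2,numpy as np
a=cv2.imread("pics/scene0.png")[215:295,325:465]; b=cv2.imread("pics/side0.png")[165:285,260:385]
a=cv2.resize(a,None,fx=3.9,fy=3.9,interpolation=3); b=cv2.resize(b,None,fx=2.2,fy=2.2,interpolation=3)
W=max(a.shape[1],b.shape[1]); pad=lambda i:cv2.copyMakeBorder(i,0,0,0,W-i.shape[1],0)
cv2.imwrite("pics/crop1.png",np.vstack([pad(a),pad(b)])[:600])
E
```

```text
(no output)
```

View pics/crop1.png

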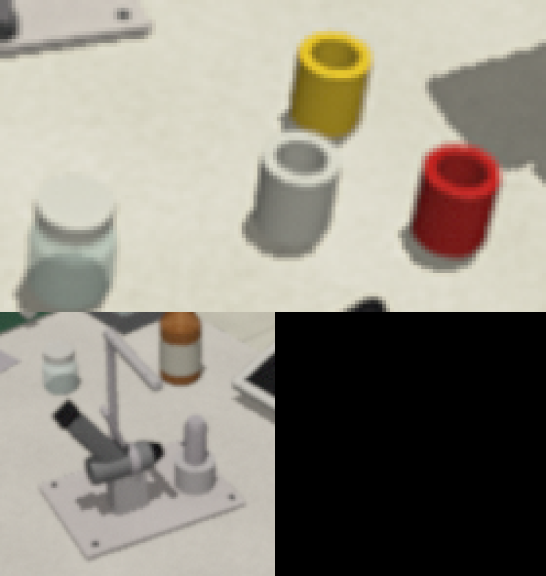

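The crop shows the plain white open tube at (299,195), which is scene pixel (401,263). It is neither red nor yellow and has no lid, so it is the collar. The station is consistent across plate, post and lamp: origin about (0.5365,-0.029), yaw about -13°. Moving above the collar now.

```bash
python3 -m crank '[[[0.023,-0.034,-0.004],[0,0,0.86],1],[[0.023,-0.034,-0.004],[0,0,0.86],1],[[0.023,-0.034,-0.004],[0,0,0.86],1],[[0.023,-0.034,-0.004],[0,0,0.86],1],[[0.023,-0.034,-0.004],[0,0,0.86],1],[[0.023,-0.034,-0.004],[0,0,0.86],1],[[0.023,-0.034,-0.004],[0,0,0.86],1],[[0.023,-0.034,-0.004],[0,0,0.86],1],[[0.023,-0.033,-0.003],[0,0,0.8],1],[[0,0,0],[0,0,0],1],[[0,0,0],[0,0,0],1]]'
cat > rim.py <<'E'
import sys; from h import *
from plant import ctrl
k=sys.argv[1]; c0=np.array(eval(sys.argv[2]))
o=ctrl.get_obs(); print(o['tool_pos'].round(4),o['orientation'].round(2))
p,d,m=shoot("wrist",k); P,uv=cloud(d,m)
s=(np.hypot(*(P[:,:2]-c0).T)<.045)&(P[:,2]>.05)&(P[:,2]<.075)
t=P[s]; print(len(t),"z",np.median(t[:,2]).round(4))
M=np.zeros(d.shape,np.uint8); u=uv[s]; M[u[:,1],u[:,0]]=255
c=max(cv2.findContours(M,cv2.RETR_EXTERNAL,cv2.CHAIN_APPROX_NONE)[0],key=cv2.contourArea).reshape(-1,2)
X=plane(c,.06,m); (x,y),r=cv2.minEnclosingCircle(np.float32(X[:,:2]*1000)); print("enclosing",x,y,r)
A=np.c_[2*X[:,:2],np.ones(len(X))]; q=np.linalg.lstsq(A,(X[:,:2]**2).sum(1),rcond=None)[0]; print("fit",q[:2].round(4),np.sqrt(q[2]+q[:2]@q[:2]).round(4))
E
python3 rim.py 1 "(.445,.326)"
```

```text
clock: 1.25
tool_pos: [0.4457, 0.3257, 0.2103]
orientation: [180.0, 0.0, -13.1]
force: [-0.2, 0.7, -0.0]
opening: 0.0873
gripper_force: 0.0
[0.4457 0.3257 0.2103] [ 1.7999e+02  1.0000e-02 -1.3120e+01]
1788 z 0.0593
enclosing 444.75396728515625 328.3428039550781 28.45609474182129
fit [0.4447 0.3284] 0.0275
```

```bash
python3 -m crank '[[[-0.001,0.0027,-0.03],[0,0,0],1],[[0,0,-0.03],[0,0,0],1],[[0,0,-0.03],[0,0,0],1],[[0,0,-0.03],[0,0,0],1],[[0,0,-0.025],[0,0,0],1],[[0,0,-0.02],[0,0,0],1],[[0,0,0],[0,0,0],1],[[0,0,0],[0,0,0],-0.2],[[0,0,0],[0,0,0],-0.6],[[0,0,0],[0,0,0],-1],[[0,0,0],[0,0,0],-1],[[0,0,0],[0,0,0],-1]]'
python3 -m crank '[[[0,0,0],[0,0,0],-1],[[0,0,0],[0,0,0],-1],[[0,0,0],[0,0,0],-1],[[0,0,0.01],[0,0,0],-1],[[0,0,0.01],[0,0,0],-1]]'
```

```text
clock: 2.5
tool_pos: [0.4444, 0.3293, 0.0461]
orientation: [-180.0, -0.0, -13.0]
force: [-2.6, -0.3, 5.5]
opening: 0.0554
gripper_force: 30.0
clock: 3.0
tool_pos: [0.4443, 0.329, 0.0659]
orientation: [180.0, 0.0, -13.0]
force: [0.5, 0.1, -1.3]
opening: 0.0554
gripper_force: 30.0
```

```bash
python3 -m crank '[[[0,0,0.03],[0,0,0],-1],[[0,0,0.045],[0,0,0],-1],[[0,0,0.045],[0,0,0],-1],[[0.02,-0.02,0.045],[0,0,0],-1],[[0.03,-0.03,0.015],[0,0,0],-1],[[0.03,-0.035,0],[0,0,0],-1],[[0.03,-0.035,0],[0,0,0],-1],[[0.03,-0.035,0],[0,0,0],-1],[[0.03,-0.035,0],[0,0,0],-1],[[0,-0.035,0],[0,0,0],-1],[[0,0,0],[0,0,0],-1],[[0,0,0],[0,0,0],-1]]'
python3 - <<'E'
from h import *
from plant import ctrl
o=ctrl.get_obs(); tp=o['tool_pos']; print(tp.round(4),o['orientation'].round(2))
p,d,m=shoot("wrist","2"); P,uv=cloud(d,m)
def circ(mask,z,name):
    M=np.zeros(d.shape,np.uint8); u=uv[mask]; M[u[:,1],u[:,0]]=255
    M=cv2.morphologyEx(M,cv2.MORPH_OPEN,np.ones((3,3)))
    c=max(cv2.findContours(M,cv2.RETR_EXTERNAL,cv2.CHAIN_APPROX_NONE)[0],key=cv2.contourArea).reshape(-1,2)
    X=plane(c,z,m)[:,:2]; A=np.c_[2*X,np.ones(len(X))]; q=np.linalg.lstsq(A,(X**2).sum(1),rcond=None)[0]
    print(name,len(c),q[:2].round(4),np.sqrt(q[2]+q[:2]@q[:2]).round(4),cv2.minEnclosingCircle(np.float32(X*1000)),"px",c.mean(0).round(), "z",np.median(P[mask][:,2]).round(4))
r=np.hypot(*(P[:,:2]-[.6,-.044]).T)
circ((r<.04)&(P[:,2]>.119)&(P[:,2]<.132),.125,"posttop")
circ((r<.05)&(P[:,2]>.047)&(P[:,2]<.062),.055,"shoulder")
g=np.hypot(*(P[:,:2]-tp[:2]).T)
hs=cv2.cvtColor(p,cv2.COLOR_BGR2HSV)[uv[:,1],uv[:,0]]
q=(g<.04)&(P[:,2]>tp[2]+.004)&(P[:,2]<tp[2]+.024)
circ(q,tp[2]+.014,"rim")
E
```

```text
clock: 4.2
tool_pos: [0.6131, 0.1044, 0.2433]
orientation: [-180.0, -0.0, -13.1]
force: [0.0, 1.2, -1.2]
opening: 0.0556
gripper_force: 30.0
[0.6131 0.1044 0.2433] [-1.7998e+02 -2.0000e-02 -1.3110e+01]
posttop 96 [ 0.6016 -0.039 ] 0.0133 ((601.2105712890625, -38.884342193603516), 14.37666130065918) px [498. 171.] z 0.1245
shoulder 218 [ 0.6017 -0.0391] 0.0257 ((601.3477783203125, -39.818668365478516), 30.74170684814453) px [460. 152.] z 0.0548
rim 502 [0.613  0.1046] 0.0294 ((617.1119384765625, 103.36236572265625), 41.12083053588867) px [322. 261.] z 0.2567
```

View pics/wrist2.png

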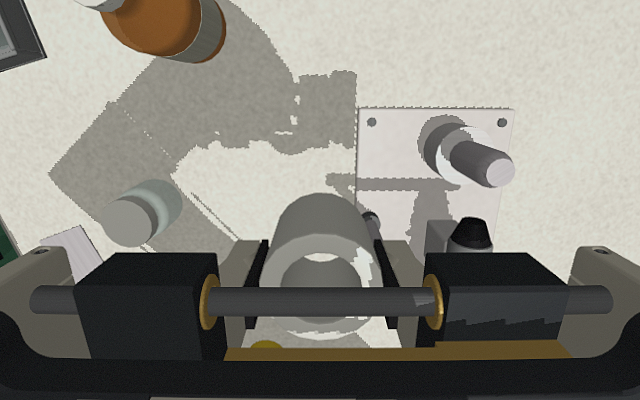

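The wrist view shows the held collar at (322,245), the post top at (500,170), and the shoulder and nozzle tip beside it. The post estimates disagree by a few mm, so I'm looking again from closer.

```bash
python3 -m crank '[[[-0.006,-0.03,0],[0,0,0],-1],[[-0.004,-0.03,0],[0,0,0],-1],[[-0.002,-0.024,0],[0,0,0],-1],[[0,0,0],[0,0,0],-1],[[0,0,0],[0,0,0],-1]]'
python3 - <<'E'
from h import *
from plant import ctrl
o=ctrl.get_obs(); tp=o['tool_pos']; print(tp.round(4))
shoot("wrist","3"); shoot("scene","3"); shoot("side","3")
outs=[]
for n,k in(("wrist","2"),("wrist","3"),("scene","0"),("side","0")):
    p,d,m=load(n,k); g=cv2.cvtColor(p,cv2.COLOR_BGR2GRAY)
    u0=proj([.6005,-.043,.125],m)[0]; x,y=u0.round().astype(int); h=35 if n=="wrist" else 14
    x=min(x,639-h); c=g[y-h:y+h,x-h:x+h]
    print(n,k,"pred px",u0.round(1)); outs.append(cv2.resize(p[y-h:y+h,x-h:x+h],(280,280),interpolation=cv2.INTER_NEAREST))
cv2.imwrite("pics/posts.png",np.vstack([np.hstack(outs[:2]),np.hstack(outs[2:])]))
E
```

```text
clock: 4.75
tool_pos: [0.6011, 0.0221, 0.2432]
orientation: [-180.0, -0.0, -13.0]
force: [-0.1, -0.5, -0.7]
opening: 0.0553
gripper_force: 30.0
[0.6011 0.0221 0.2432]
wrist 2 pred px [502.7 171.3]
wrist 3 pred px [400.5 179.7]
scene 0 pred px [291.2 180. ]
side 0 pred px [348.3 213.5]
```

View pics/posts.png

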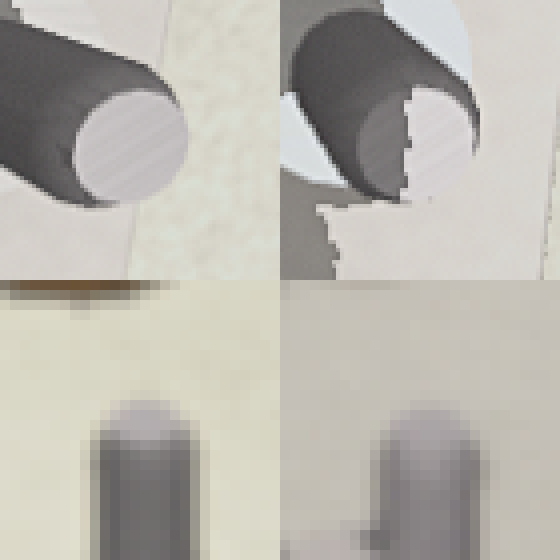

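The crops show the flat post top as an ellipse centred at wrist-2 px (500.3,172) and wrist-3 px (398.5,180.8). In the second view half of it is in shadow.

```bash
python3 - <<'E'
from h import *
for k,uv in(("2",(500.25,172)),("3",(398.5,180.75))): print(plane([uv],.125,cam("wrist",k)).round(4))
# rim in hand, view 3: bright ring mask from gray
for n,uv in(("scene",(291.2-14-.2+145/10-.5,180-14+42.5*0+(425-280)/10-.5)),("side",(348-14+(430-280)/10-.5,214-14+(432-280)/10-.5))): print(n,plane([uv],.125,cam(n)).round(4))
p,d,m=load("wrist","3"); tp=np.array([.6011,.0221,.2432])
print("rim proj centre",proj(tp+[0,0,.014],m),"bore bottom",proj(tp-[0,0,.046],m))
E
```

```text
[[ 0.6004 -0.041   0.125 ]]
[[ 0.6    -0.0413  0.125 ]]
scene [[ 0.6012 -0.0432  0.125 ]]
side [[ 0.5965 -0.0482  0.125 ]]
rim proj centre [[322.86818648 288.25731456]] bore bottom [[322.3263249  232.33757856]]
```

```bash
python3 -m crank '[[[-0.001,-0.032,0],[0,0,0],-1],[[0,-0.032,0],[0,0,0],-1],[[0,0,-0.025],[0,0,0],-1],[[0,0,-0.025],[0,0,0],-1],[[0,0,0],[0,0,0],-1]]'
python3 -m crank '[[[0,0,-0.01],[0,0,0],-1],[[0,0,-0.01],[0,0,0],-1],[[0,0,-0.005],[0,0,0],-1],[[0,0,-0.005],[0,0,0],-1],[[0,0,0],[0,0,0],-1]]'
python3 -c "
from h import *
p,_,_=shoot('wrist','4');a,_,_=shoot('side','4');b,_,_=shoot('scene','4')
t=lambda i,x,y:cv2.resize(i[y-40:y+40,x-40:x+40],(400,400),interpolation=2)
cv2.imwrite('pics/mix4.png',np.hstack([t(a,348,220),cv2.resize(p[150:350,220:420],(400,400))]))"
```

```text
clock: 5.4
tool_pos: [0.5981, -0.0422, 0.1893]
orientation: [179.9, 0.3, -13.0]
force: [-0.1, 0.2, -0.5]
opening: 0.0554
gripper_force: 30.0
clock: 5.9
tool_pos: [0.5999, -0.0425, 0.1622]
orientation: [180.0, 0.0, -13.0]
force: [-0.1, 0.6, -1.2]
opening: 0.0553
gripper_force: 30.0
```

View pics/mix4.png

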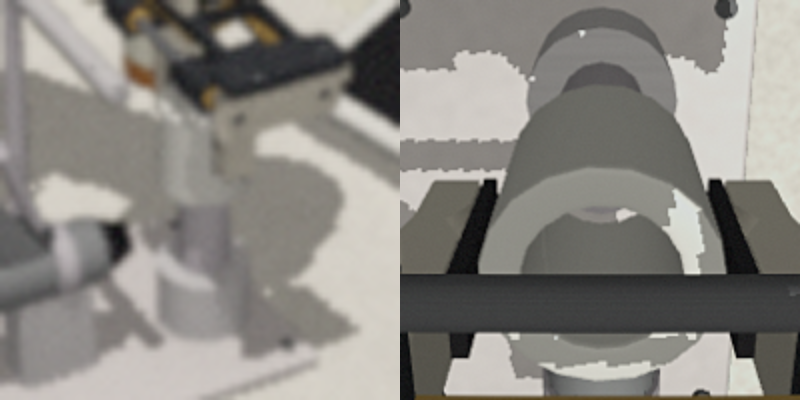

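The left (side) view shows the collar over the post top. In the right (wrist) view the post top shows in the bore at (600,212), symmetric with the collar. Lowering on slowly.

```bash
python3 -m crank '[[[0,0,-0.005],[0,0,0],-1],[[0,0,-0.005],[0,0,0],-1],[[0,0,0],[0,0,0],-1]]'; python3 -m crank '[[[0,0,-0.005],[0,0,0],-1],[[0,0,-0.005],[0,0,0],-1],[[0,0,0],[0,0,0],-1]]'
```

```text
clock: 6.35
tool_pos: [0.5995, -0.0427, 0.1517]
orientation: [180.0, 0.1, -13.0]
force: [1.1, -0.2, -1.4]
opening: 0.0555
gripper_force: 30.0
clock: 6.65
tool_pos: [0.5996, -0.0426, 0.1417]
orientation: [180.0, 0.1, -13.0]
force: [-0.9, -0.2, -0.7]
opening: 0.0554
gripper_force: 30.0
```

```bash
python3 -m crank '[[[0,0,-0.008],[0,0,0],-1],[[0,0,-0.008],[0,0,0],-1],[[0,0,-0.008],[0,0,0],-1],[[0,0,-0.008],[0,0,0],-1],[[0,0,-0.004],[0,0,0],-1],[[0,0,0],[0,0,0],-1]]'; python3 -m crank '[[[0,0,-0.002],[0,0,0],-1],[[0,0,-0.002],[0,0,0],-1],[[0,0,0],[0,0,0],-1]]'
```

```text
clock: 7.25
tool_pos: [0.5998, -0.0427, 0.1058]
orientation: [180.0, 0.1, -13.0]
force: [-0.5, 0.2, -0.6]
opening: 0.0552
gripper_force: 30.0
clock: 7.55
tool_pos: [0.6001, -0.0426, 0.1026]
orientation: [-180.0, 0.0, -13.0]
force: [0.3, -0.4, -0.4]
opening: 0.0554
gripper_force: 30.0
```

```bash
python3 -m crank '[[[0,0,-0.001],[0,0,0],-1],[[0,0,-0.001],[0,0,0],-1],[[0,0,0],[0,0,0],-1]]'; python3 -m crank '[[[0,0,-0.001],[0,0,0],-1],[[0,0,0],[0,0,0],-1]]'
```

```text
clock: 7.85
tool_pos: [0.6002, -0.0426, 0.1012]
orientation: [-180.0, -0.0, -13.0]
force: [-1.5, 0.2, 2.3]
opening: 0.0554
gripper_force: 30.0
clock: 8.05
tool_pos: [0.6003, -0.0426, 0.1011]
orientation: [-180.0, -0.1, -13.0]
force: [-3.9, 1.2, 10.9]
opening: 0.0554
gripper_force: 30.0
```

The collar is seated, with about 11 N of upward contact force. Opening and retreating upward.

```bash
python3 -m crank '[[[0,0,0],[0,0,0],-0.4],[[0,0,0],[0,0,0],0.2],[[0,0,0],[0,0,0],0.6],[[0,0,0],[0,0,0],1],[[0,0,0],[0,0,0],1],[[0,0,0],[0,0,0],1],[[0,0,0.01],[0,0,0],1],[[0,0,0.03],[0,0,0],1],[[0,0,0.04],[0,0,0],1],[[0,0,0.04],[0,0,0],1],[[0,0,0.04],[0,0,0],1],[[0,0,0],[0,0,0],1]]'
python3 - <<'E'
from h import *
from plant import ctrl
p,d,m=shoot("wrist","5"); shoot("scene","5"); shoot("side","5")
for n in("wrist","scene","side"):
    p,d,m=load(n,"5"); P,uv=cloud(d,m); r=np.hypot(*(P[:,:2]-[.6,-.0425]).T)
    s=P[(r<.033)&(P[:,2]>.1)&(P[:,2]<.135)]; print(n,len(s),np.percentile(s[:,2],[5,25,50,75,95]).round(4) if len(s) else 0)
E
```

```text
clock: 9.25
tool_pos: [0.603, -0.0427, 0.2671]
orientation: [-179.8, -0.6, -12.9]
force: [0.8, -0.5, 0.5]
opening: 0.0876
gripper_force: 0.0
wrist 2780 [0.1078 0.1139 0.1148 0.1193 0.1251]
scene 223 [0.1026 0.1095 0.1153 0.1193 0.1266]
side 209 [0.1021 0.1104 0.1138 0.118  0.1252]
```

The collar rim reads z 0.115, so it is fully seated. Next I rise over the lamp and turn to the grip approach.

```bash
python3 -m crank '[[[0,0,0.04],[0,0,0],1],[[0,0,0.04],[0,0,-8.2],1],[[0,0,0.04],[0,0,-8.2],1],[[-0.018,0.005,0],[0,0,-8.2],1],[[-0.018,0.005,0],[0,0,-8.2],1],[[-0.018,0.005,0],[0,0,-8.2],1],[[-0.018,0.005,0],[0,0,-8.2],1],[[-0.018,0.005,0],[0,0,-8.2],1],[[-0.018,0.005,0],[0,0,-8.2],1],[[-0.018,0.005,0],[0,0,-8.2],1],[[-0.018,0.005,0],[0,0,-8.2],1],[[-0.018,0.005,0],[0,0,-8],1]]'
python3 -m crank '[[[0,0,0],[0,0,0],1],[[0,0,0],[0,0,0],1]]'; python3 -c "
from plant import ctrl; print(ctrl.get_obs()['joint_pos'].round(1))"
```

```text
clock: 10.6
tool_pos: [0.437, 0.0024, 0.3784]
orientation: [179.9, -0.1, -103.3]
force: [0.4, 0.2, 0.8]
opening: 0.0876
gripper_force: 0.0
clock: 10.8
tool_pos: [0.4378, 0.0024, 0.3792]
orientation: [180.0, -0.0, -102.8]
force: [-0.3, 0.6, -0.1]
opening: 0.0877
gripper_force: 0.0
[ 26.3  -6.3 -13.5  -0.  -82.8 -39.1]
```

```bash
python3 -m crank '[[[-0.0114,0.001,-0.016],[-1.575,-6.82,0],1],[[-0.0114,0.001,-0.016],[-1.575,-6.82,0],1],[[-0.0114,0.001,-0.016],[-1.575,-6.82,0],1],[[-0.0114,0.001,-0.016],[-1.575,-6.82,0],1],[[-0.0114,0.001,-0.016],[-1.575,-6.82,0],1],[[0,0,0],[0,0,0],1],[[0,0,0],[0,0,0],1],[[0,0,0],[0,0,0],1]]'
cat > tgt.py <<'E'
import sys; from h import *
from plant import ctrl
from scipy.spatial.transform import Rotation as Ro
yaw=-13.; post=np.array([.6002,-.0426,0]); S=Ro.from_euler('z',yaw,degrees=True); O=post-S.apply([.065,0,0])
G=S*Ro.from_euler('y',-35,degrees=True); g0=O+S.apply([-.06,0,.1])   # grip frame
if __name__=="__main__":
    o=ctrl.get_obs(); T=Ro.from_euler('xyz',o['orientation'],degrees=True)
    print("clock",o['clock'],"joints",o['joint_pos'].round(1))
    print("TCP in grip mm",(G.inv().apply(o['tool_pos']-g0)*1000).round(1))
    want=Ro.from_matrix(np.c_[G.apply([0,-1,0]),G.apply([-1,0,0]),G.apply([0,0,-1])])
    print("turn left deg",np.degrees((want*T.inv()).as_rotvec()).round(2))
    for z in (.165,.082): print("shift to grip z",z,(g0+G.apply([.005,0,z])-o['tool_pos']).round(4))
E
python3 tgt.py
```

```text
clock: 11.6
tool_pos: [0.3855, 0.0066, 0.3121]
orientation: [-147.5, -0.6, -103.2]
force: [0.2, -0.0, 0.0]
opening: 0.0877
gripper_force: 0.0
clock 11.6 joints [ 64.4 -33.9 -57.5  35.8 -64.1 -92.8]
TCP in grip mm [ 43.6  -0.3 228.4]
turn left deg [-0.02 -2.56  0.24]
shift to grip z 0.165 [ 0.0047 -0.0007 -0.0741]
shift to grip z 0.082 [ 0.0511 -0.0114 -0.1421]
```

```bash
python3 - <<'E'
from h import *
from tgt import G,g0
for n in("wrist","scene","side"):
    p,d,m=shoot(n,"6"); P,uv=cloud(d,m); q=G.inv().apply(P-g0)*1000
    for lo,hi in((60,80),(90,120)):
        s=q[(abs(q[:,0])<60)&(abs(q[:,1])<35)&(q[:,2]>lo)&(q[:,2]<hi)]
        if len(s)>5: print(n,lo,hi,len(s),"x",np.percentile(s[:,0],[3,50,97]).round(1),"y",np.percentile(s[:,1],[3,50,97]).round(1))
    s=q[(abs(q[:,0])<12)&(abs(q[:,1])<12)&(q[:,2]>105)&(q[:,2]<145)]
    if len(s)>5: print(n,"end z",len(s),np.percentile(s[:,2],[5,50,95]).round(1))
cv2.imwrite("pics/w6.png",load("wrist","6")[0])
E
```

```text
wrist 60 80 467 x [-11.7  30.3  41.1] y [-13.   -6.5   9. ]
wrist 90 120 307 x [-13.4   3.6  16.7] y [-14.4 -12.7   5.8]
wrist end z 874 [123.9 125.  126.1]
scene 60 80 107 x [-11.5  13.6  41.3] y [-8.2  9.8 16.3]
scene 90 120 112 x [-8.8 10.9 20.1] y [-9.4 12.  17.2]
scene end z 26 [106.5 124.  125.5]
side 60 80 79 x [-13.4   7.8  41.2] y [-16.1 -11.    6.3]
side 90 120 93 x [-14.7   0.5  17. ] y [-17.  -12.2   8. ]
side end z 56 [107.4 122.3 125.8]
```

View pics/w6.png

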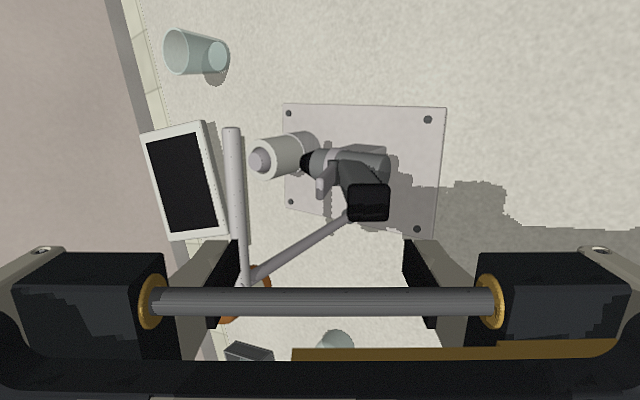

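The wrist view shows the grip's black end at (368,203), the trigger at its left (325,185), the lamp bar at (235,200) and the seated collar at (290,158). The clouds confirm the grip frame, with the end at z 125 and the trigger outer edge at x about 41. Moving onto the grip axis.

```bash
python3 -m crank '[[[0.0016,0,-0.0247],[0,-0.85,0],1],[[0.0016,0,-0.0247],[0,-0.85,0.1],1],[[0.0016,0,-0.0247],[0,-0.85,0.1],1],[[0,0,0],[0,0,0],1],[[0,0,0],[0,0,0],1]]'; python3 tgt.py
```

```text
clock: 12.25
tool_pos: [0.4092, 0.0107, 0.2897]
orientation: [-148.6, -0.4, -103.6]
force: [-0.3, -0.0, 0.8]
opening: 0.0876
gripper_force: 0.0
clock 12.25 joints [ 54.6 -27.8 -58.2  37.2 -53.6 -89.1]
TCP in grip mm [ 48.9   9.  197.4]
turn left deg [-0.43 -3.58  0.58]
shift to grip z 0.165 [-0.019  -0.0048 -0.0517]
shift to grip z 0.082 [ 0.0274 -0.0156 -0.1197]
```

The arm is against the j3 limit on this branch, so I'll fit the kinematics to the logged poses and solve for a reachable branch.

```bash
cat > kin.py <<'E'
import numpy as np, itertools
from scipy.spatial.transform import Rotation as Ro
from scipy.optimize import least_squares
D=[([85.834,20.592,.633,-.02,-70.136,-16.508],[.23816,.6311,.24441],[179.904,-.009,-20.681]),
([26.3,-6.3,-13.5,0,-82.8,-39.1],[.4378,.0024,.3792],[180,0,-102.8]),
([64.4,-33.9,-57.5,35.8,-64.1,-92.8],[.3855,.0066,.3121],[-147.5,-.6,-103.2]),
([54.6,-27.8,-58.2,37.2,-53.6,-89.1],[.4092,.0107,.2897],[-148.6,-.4,-103.6])]
def fk(q,p,s):
    h,a1,a2,e,a3,dw,L=p; r=lambda a,x:Ro.from_euler(a,x,degrees=True)
    R=r('z',q[0]); x=np.array([0,0,h])+R.apply([a1,0,0]); R=R*r('y',q[1]); x=x+R.apply([0,0,a2])
    R=R*r('y',-q[2]); x=x+R.apply([a3,0,e]); R=R*r('x',s[0]*q[3])*r('y',-q[4]); x=x+R.apply([0,dw,0])+R.apply([L,0,0])
    R=R*r('x',s[1]*q[5]); return x,R
best=None
for s in itertools.product((1,-1),(1,-1)):
    # tool fixed frame after j6: solve from first sample
    K=fk(D[0][0],[.2,0,.5,0,.5,0,.3],s)[1].inv()*Ro.from_euler('xyz',D[0][2],degrees=True)
    er=max(((fk(q,[0]*7,s)[1]*K).inv()*Ro.from_euler('xyz',o,degrees=True)).magnitude() for q,_,o in D)
    if best is None or er<best[0]: best=(er,s,K)
er,S,K=best
f=lambda p:np.concatenate([fk(q,p,S)[0]-t for q,t,_ in D]+[.01*(p-np.array([.25,0,.5,0,.5,-.15,.35]))])
P=least_squares(f,[.25,0,.5,0,.5,-.15,.35]).x
lo=np.array([-176.03,-82.01,-58.28,-173.87,-174.79,-173.66]);hi=np.array([176.03,121.73,71.71,95.51,-.11,173.66])
def ik(pos,T,n=40,seed=0,q0=None):
    g=np.random.default_rng(seed); out=[]
    for i in range(n if q0 is None else 1):
        def F(q):
            x,R=fk(q,P,S); return np.r_[(x-pos)*10,((R*K).inv()*T).as_rotvec()]
        z=least_squares(F,g.uniform(lo,hi) if q0 is None else q0,bounds=(lo,hi),x_scale=50)
        if z.cost<1e-5 and not any(np.abs(z.x-o).max()<2 for o in out): out.append(z.x)
    return out
E
python3 - <<'E'
from kin import *
from tgt import G,g0
print("ori err deg",np.degrees(er),S,"P",P.round(3),"res mm",(f(P)[:12]*1000).round(1))
for name,sg in(("camera -y",-1),("camera +y",1)):
    T=Ro.from_matrix(np.c_[G.apply([0,sg,0]),G.apply([sg,0,0]),G.apply([0,0,-1])])
    for z in(.082,.17):
        for q in ik(g0+G.apply([.005,0,z]),T): print(name,z,q.round(1))
E
```

```text
ori err deg 0.08597602075381557 (-1, -1) P [ 0.196  0.     0.602  0.002  0.463 -0.192  0.359] res mm [-0.   0.1 -0.1 -0.2 -0.   0.  -0.   0.4  0.1 -0.  -0.4  0. ]
```

```bash
python3 - <<'E'
from kin import *
from tgt import G,g0
import warnings
g=np.random.default_rng(1)
for name,sg in(("cam -y",-1),("cam +y",1)):
  B=Ro.from_matrix(np.c_[G.apply([0,sg,0]),G.apply([sg,0,0]),G.apply([0,0,-1])])
  for z in(.082,.17):
   for phi in(0,-25,25):
    T=Ro.from_rotvec(np.radians(phi)*G.apply([1,0,0]))*B; pos=g0+G.apply([.005,0,z]); R=[]
    for i in range(25):
        F=lambda q:(lambda xr:np.r_[(xr[0]-pos)*10,((xr[1]*K).inv()*T).as_rotvec()])(fk(q,P,S))
        r=least_squares(F,g.uniform(lo,hi),bounds=(lo,hi),x_scale='jac',max_nfev=200); R.append((r.cost,r.x))
    R.sort(key=lambda a:a[0]); print(name,z,phi,[(f"{c:.1e}",x.round(0).tolist()) for c,x in R[:2]])
E
```

```text
cam -y 0.082 0 [('2.7e-02', [158.0, -82.0, -58.0, -11.0, -156.0, 174.0]), ('2.7e-02', [158.0, -82.0, -58.0, -11.0, -156.0, 174.0])]
cam -y 0.082 -25 [('1.2e-02', [51.0, 3.0, -58.0, 42.0, -56.0, -108.0]), ('1.2e-02', [51.0, 3.0, -58.0, 42.0, -56.0, -108.0])]
cam -y 0.082 25 [('1.3e-30', [17.0, -14.0, -50.0, -28.0, -13.0, 3.0]), ('2.1e-27', [17.0, -14.0, -50.0, -28.0, -13.0, 3.0])]
cam -y 0.17 0 [('8.5e-04', [174.0, -82.0, -31.0, -66.0, -174.0, 108.0]), ('2.9e-03', [140.0, -69.0, -58.0, 15.0, -130.0, -147.0])]
cam -y 0.17 -25 [('1.9e-03', [66.0, -10.0, -58.0, 35.0, -70.0, -109.0]), ('1.9e-03', [66.0, -10.0, -58.0, 35.0, -70.0, -109.0])]
cam -y 0.17 25 [('1.2e-03', [31.0, -33.0, -58.0, 2.0, -23.0, -37.0]), ('1.2e-03', [31.0, -33.0, -58.0, 2.0, -23.0, -37.0])]
cam +y 0.082 0 [('1.5e-02', [153.0, -82.0, -58.0, 1.0, -149.0, 13.0]), ('1.5e-02', [153.0, -82.0, -58.0, 1.0, -149.0, 13.0])]
cam +y 0.082 -25 [('1.3e-02', [51.0, 3.0, -58.0, 42.0, -56.0, 72.0]), ('1.3e-02', [51.0, 3.0, -58.0, 42.0, -56.0, 72.0])]
cam +y 0.082 25 [('3.7e-06', [15.0, -13.0, -49.0, -30.0, -15.0, -174.0]), ('3.7e-06', [15.0, -13.0, -49.0, -30.0, -15.0, -174.0])]
cam +y 0.17 0 [('8.5e-04', [174.0, -82.0, -31.0, -66.0, -174.0, -72.0]), ('2.9e-03', [140.0, -69.0, -58.0, 15.0, -130.0, 33.0])]
cam +y 0.17 -25 [('1.9e-03', [66.0, -10.0, -58.0, 35.0, -70.0, 71.0]), ('1.9e-03', [66.0, -10.0, -58.0, 35.0, -70.0, 71.0])]
cam +y 0.17 25 [('1.2e-03', [31.0, -33.0, -58.0, 2.0, -23.0, 143.0]), ('1.2e-03', [31.0, -33.0, -58.0, 2.0, -23.0, 143.0])]
```

```bash
cat > path.py <<'E'
from kin import *
from tgt import G,g0
def pose(phi,z,back=0,side=0,x=.005,tilt=0):
    B=Ro.from_matrix(np.c_[G.apply([0,-1,0]),G.apply([-1,0,0]),G.apply([0,0,-1])])
    T=Ro.from_rotvec(np.radians(phi)*G.apply([1,0,0]))*Ro.from_rotvec(np.radians(tilt)*G.apply([0,1,0]))*B
    return g0+G.apply([x,side,z])-back*T.apply([0,0,1]),T
def sol(pos,T,q0):
    F=lambda q:(lambda xr:np.r_[(xr[0]-pos)*10,((xr[1]*K).inv()*T).as_rotvec()])(fk(q,P,S))
    r=least_squares(F,np.clip(q0,lo+.1,hi-.1),bounds=(lo,hi),x_scale='jac'); return r.cost,r.x
E
python3 - <<'E'
from path import *
for phi in(15,20,25,30,40):
    q0=[17,-14,-50,-28,-13,3]
    c,q=sol(*pose(phi,.084),q0); print(phi,"final %.0e"%c,q.round(0))
    for b in(.03,.06,.1,.14):
        c,q1=sol(*pose(phi,.084,b),q); print("   back",b,"%.0e"%c,q1.round(0))
    for b in(-.05,-.1,-.15):
        c,q1=sol(*pose(phi,.084,0,b),q); print("   side",b,"%.0e"%c,q1.round(0))
E
```

```text
15 final 1e-02 [ 25. -15. -58.   0. -11. -31.]
   back 0.03 1e-02 [ 27. -21. -58.   5. -18. -37.]
   back 0.06 9e-03 [ 30. -27. -58.   9. -25. -43.]
   back 0.1 7e-03 [ 36. -35. -58.  15. -35. -52.]
   back 0.14 5e-03 [ 47. -44. -58.  21. -47. -64.]
   side -0.05 3e-03 [ 19. -16. -58.  -3. -11. -22.]
   side -0.1 1e-04 [ 12. -17. -58.  -5. -11. -16.]
   side -0.15 1e-27 [ -9. -12. -44. -31. -25.  26.]
20 final 3e-03 [ 24. -16. -58.  -6.  -8. -24.]
   back 0.03 3e-03 [ 25. -21. -58.  -2. -14. -28.]
   back 0.06 3e-03 [ 27. -27. -58.   2. -20. -33.]
   back 0.1 2e-03 [ 30. -35. -58.   7. -29. -41.]
   back 0.14 1e-03 [ 37. -44. -58.  14. -39. -51.]
   side -0.05 2e-05 [ 18. -17. -58.  -8.  -9. -17.]
   side -0.1 3e-26 [ -8. -11. -42. -38. -28.  30.]
   side -0.15 9e-20 [-23.  -7. -37. -45. -38.  47.]
25 final 4e-22 [ 18. -14. -51. -25. -12.  -1.]
   back 0.03 6e-24 [ 23. -21. -58.  -9. -12. -20.]
   back 0.06 6e-21 [ 24. -27. -58.  -6. -17. -24.]
   back 0.1 2e-20 [ 23. -34. -55.  -5. -26. -25.]
   back 0.14 3e-19 [ 22. -39. -52.  -5. -35. -24.]
   side -0.05 3e-19 [ -7. -10. -41. -46.
[... 224 characters left out ...]
6 2e-29 [ -8. -16. -39. -46. -40.  34.]
   back 0.1 9e-22 [-12. -20. -38. -43. -46.  32.]
   back 0.14 2e-22 [-17. -23. -36. -42. -53.  33.]
   side -0.05 4e-20 [-19.  -6. -36. -55. -42.  52.]
   side -0.1 4e-24 [-29.  -3. -34. -55. -49.  60.]
   side -0.15 6e-20 [-38.   1. -31. -54. -55.  66.]
40 final 2e-30 [-24.   0. -34. -64. -53.  64.]
   back 0.03 6e-24 [-27.  -2. -34. -61. -56.  62.]
   back 0.06 7e-19 [-30.  -5. -33. -59. -60.  61.]
   back 0.1 6e-20 [-35.  -7. -31. -57. -65.  60.]
   back 0.14 4e-26 [-40.  -9. -29. -54. -71.  59.]
   side -0.05 8e-27 [-32.   3. -32. -62. -58.  68.]
   side -0.1 9e-28 [-39.   5. -29. -60. -63.  72.]
   side -0.15 9e-22 [-45.   8. -26. -57. -67.  75.]
```

```bash
cat > rem.py <<'E'
import sys; from path import *; from plant import ctrl
# args: phi z back side x
a=list(map(float,sys.argv[1:6])); pos,T=pose(a[0],a[1],a[2],a[3],a[4])
o=ctrl.get_obs(); C=Ro.from_euler('xyz',o['orientation'],degrees=True); rv=(T*C.inv()).as_rotvec(); d=pos-o['tool_pos']
print("t",o['clock'],"tcp",o['tool_pos'].round(4),"shift",d.round(4),"turn",np.degrees(rv).round(2),"|",np.degrees(np.linalg.norm(rv)).round(1),"q",o['joint_pos'].round(0))
print("TCP grip mm",(G.inv().apply(o['tool_pos']-g0)*1000).round(1),"toolz world",T.apply([0,0,1]).round(4))
q=o['joint_pos']
for s in np.linspace(.1,1,10):
    bump=float(sys.argv[6])*np.sin(np.pi*s) if len(sys.argv)>6 else 0
    c,q=sol(o['tool_pos']+s*d+[0,0,bump],Ro.from_rotvec(s*rv)*C,q); print("%.1f %.0e"%(s,c),q.round(0))
E
python3 rem.py 30 .085 .14 -.004 .005
```

```text
t 12.25 tcp [0.4092 0.0107 0.2897] shift [-0.0587 -0.0716 -0.0179] turn [24.04 -9.22 17.01] | 30.9 q [ 55. -28. -58.  37. -54. -89.]
TCP grip mm [ 48.9   9.  197.4] toolz world [ 0.5965  0.3754 -0.7094]
0.1 2e-04 [ 52. -30. -58.  35. -51. -85.]
0.2 6e-04 [ 50. -32. -58.  32. -49. -80.]
0.3 9e-04 [ 47. -34. -58.  29. -46. -74.]
0.4 1e-03 [ 43. -36. -58.  26. -43. -68.]
0.5 7e-04 [ 40. -38. -58.  22. -39. -61.]
0.6 3e-04 [ 36. -39. -58.  17. -37. -54.]
0.7 2e-23 [ 33. -40. -58.  13. -34. -47.]
0.8 5e-25 [ 22. -37. -52.  -4. -34. -24.]
0.9 6e-29 [ -3. -28. -40. -31. -44.  14.]
1.0 2e-25 [-19. -23. -35. -43. -54.  34.]
```

```bash
python3 -m crank '[[[0,-0.016,0.01],[0,0,0],1],[[0,-0.016,0.01],[4,-1.5,2.8],1],[[0,-0.016,0.01],[4,-1.5,2.8],1],[[0,-0.016,0.01],[4,-1.5,2.8],1],[[0,-0.016,0.01],[4,-1.5,2.8],1],[[0,-0.016,0],[4,-1.5,2.8],1],[[0,0,0],[4,-1.5,2.8],1],[[0,0,0],[0,0,0],1],[[0,0,0],[0,0,0],1]]'; python3 rem.py 30 .085 .14 -.004 .005
```

```text
clock: 13.15
tool_pos: [0.3999, -0.0729, 0.3234]
orientation: [-147.3, 16.8, -92.2]
force: [0.6, -0.1, 0.5]
opening: 0.0875
gripper_force: 0.0
t 13.15 tcp [ 0.3999 -0.0729  0.3234] shift [-0.0494  0.012  -0.0516] turn [ 7.55 -5.65  5.34] | 10.8 q [ 11. -28. -39.  -9. -44. -14.]
TCP grip mm [ 76.3 -74.6 219.3] toolz world [ 0.5965  0.3754 -0.7094]
0.1 2e-18 [ 10. -28. -39. -12. -43. -10.]
0.2 5e-28 [  8. -28. -39. -15. -43.  -7.]
0.3 2e-24 [  5. -28. -38. -18. -44.  -2.]
0.4 4e-22 [  3. -27. -38. -22. -44.   2.]
0.5 1e-20 [ -0. -27. -37. -25. -45.   7.]
0.6 2e-20 [ -4. -26. -37. -29. -47.  13.]
0.7 1e-21 [ -8. -25. -36. -33. -48.  18.]
0.8 5e-24 [-11. -24. -36. -36. -50.  24.]
0.9 2e-27 [-15. -24. -35. -40. -52.  29.]
1.0 6e-30 [-19. -23. -35. -43. -54.  34.]
```

Feasible all the way. Six rows:

```bash
python3 -m crank '[[[-0.0082,0.002,-0.0086],[1.26,-0.94,0.89],1],[[-0.0082,0.002,-0.0086],[1.26,-0.94,0.89],1],[[-0.0082,0.002,-0.0086],[1.26,-0.94,0.89],1],[[-0.0082,0.002,-0.0086],[1.26,-0.94,0.89],1],[[-0.0082,0.002,-0.0086],[1.26,-0.94,0.89],1],[[-0.0082,0.002,-0.0086],[1.26,-0.94,0.89],1],[[0,0,0],[0,0,0],1],[[0,0,0],[0,0,0],1]]'; python3 rem.py 30 .085 .08 -.004 .005 | head -2
```

```text
clock: 13.95
tool_pos: [0.3501, -0.0599, 0.2709]
orientation: [-141.2, 24.2, -84.5]
force: [0.5, 0.4, 0.3]
opening: 0.0878
gripper_force: 0.0
t 13.95 tcp [ 0.3501 -0.0599  0.2709] shift [ 0.0362  0.0215 -0.0417] turn [ 0.03 -0.12 -0.23] | 0.3 q [-19. -23. -35. -43. -54.  34.]
TCP grip mm [  4.  -73.1 205.9] toolz world [ 0.5965  0.3754 -0.7094]
```

```bash
python3 -m crank '[[[0.009,0.0054,-0.0104],[0,0,0],1],[[0.009,0.0054,-0.0104],[0,-0.1,-0.2],1],[[0.009,0.0054,-0.0104],[0,0,0],1],[[0.009,0.0054,-0.0104],[0,0,0],1],[[0,0,0],[0,0,0],1],[[0,0,0],[0,0,0],1]]'; python3 rem.py 30 .085 0 -.004 .005 ; python3 - <<'E'
from h import *
from path import G,g0
p,d,m=shoot("wrist","7"); P,uv=cloud(d,m); q=G.inv().apply(P-g0)*1000
for lo,hi in((66,82),(90,120)):
    s=q[(abs(q[:,0]-5)<48)&(abs(q[:,1])<16)&(q[:,2]>lo)&(q[:,2]<hi)]
    if len(s)>5: print(lo,hi,len(s),"x",np.percentile(s[:,0],[2,50,98]).round(1),"y",np.percentile(s[:,1],[2,50,98]).round(1))
E
```

```text
clock: 14.55
tool_pos: [0.3867, -0.0368, 0.2302]
orientation: [-140.9, 24.1, -84.3]
force: [1.4, 0.5, 0.2]
opening: 0.0875
gripper_force: 0.0
t 14.55 tcp [ 0.3867 -0.0368  0.2302] shift [ 0.0473  0.0284 -0.0577] turn [ 0.02  0.14 -0.31] | 0.3 q [-11. -18. -38. -45. -44.  34.]
TCP grip mm [  5.6 -42.4 155. ] toolz world [ 0.5965  0.3754 -0.7094]
0.1 5e-31 [-10. -17. -38. -45. -42.  35.]
0.2 2e-19 [-10. -16. -39. -46. -41.  35.]
0.3 3e-29 [ -9. -15. -39. -47. -40.  36.]
0.4 4e-28 [ -9. -15. -39. -47. -39.  36.]
0.5 9e-27 [ -8. -14. -39. -48. -38.  37.]
0.6 1e-26 [ -8. -13. -39. -49. -37.  38.]
0.7 3e-26 [ -8. -12. -39. -50. -36.  39.]
0.8 2e-25 [ -7. -10. -39. -51. -35.  40.]
0.9 4e-25 [ -7.  -9. -39. -52. -35.  41.]
1.0 6e-26 [ -7.  -8. -39. -53. -34.  42.]
66 82 1116 x [-15.6   7.9  39.7] y [-13.5 -11.1   8. ]
90 120 1660 x [-15.6  -0.4  14.3] y [-14.7 -12.7  -7.6]
```

View pics/wrist7.png

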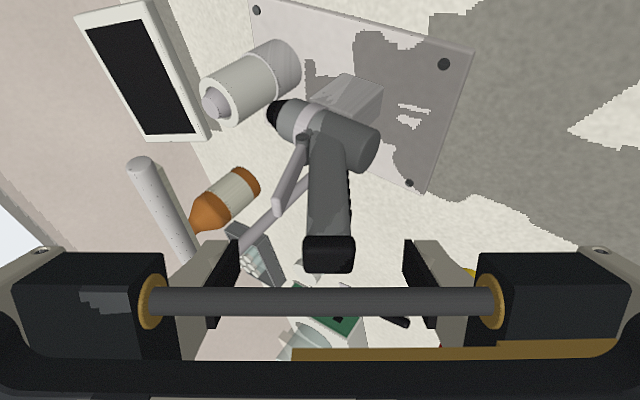

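The view shows the grip end at (330,252), centred between the fingers (225 and 415). The trigger at (290,175) is inside the left finger, and the lamp bar (155,205) is well outside. Advancing.

```bash
python3 -m crank '[[[0.0079,0.0047,-0.0096],[0,0.1,-0.3],1],[[0.0079,0.0047,-0.0096],[0,0,0],1],[[0.0079,0.0047,-0.0096],[0,0,0],1],[[0,0,0],[0,0,0],1]]'; python3 -m crank '[[[0.0079,0.0047,-0.0096],[0,0,0],1],[[0.0079,0.0047,-0.0096],[0,0,0],1],[[0.0079,0.0047,-0.0096],[0,0,0],1],[[0,0,0],[0,0,0],1],[[0,0,0],[0,0,0],1]]'; python3 rem.py 30 .085 0 -.004 .005 | head -2
```

```text
clock: 15.0
tool_pos: [0.4106, -0.0234, 0.2003]
orientation: [-141.0, 24.2, -84.9]
force: [-0.1, -0.0, 0.3]
opening: 0.0875
gripper_force: 0.0
clock: 15.5
tool_pos: [0.434, -0.0101, 0.1725]
orientation: [-141.0, 24.2, -84.9]
force: [0.6, -0.8, -0.3]
opening: 0.0877
gripper_force: 0.0
t 15.5 tcp [ 0.434  -0.0101  0.1725] shift [-0.      0.0017  0.    ] turn [-0.02  0.06  0.21] | 0.2 q [ -7.  -8. -39. -53. -34.  43.]
TCP grip mm [ 5.3 -5.7 84.8] toolz world [ 0.5965  0.3754 -0.7094]
```

```bash
python3 -m crank '[[[0,0.001,0],[0,0,0],0.5],[[0,0,0],[0,0,0],0.2],[[0,0,0],[0,0,0],-0.05],[[0,0,0],[0,0,0],-1],[[0,0,0],[0,0,0],-1],[[0,0,0],[0,0,0],-1],[[0,0,0],[0,0,0],-1]]'; python3 rem.py 30 .085 0 -.004 .005 | head -2
```

```text
clock: 16.2
tool_pos: [0.434, -0.0088, 0.1729]
orientation: [-140.9, 24.2, -84.8]
force: [-5.1, -2.0, 8.3]
opening: 0.039
gripper_force: 30.0
t 16.2 tcp [ 0.434  -0.0088  0.1729] shift [-0.0001  0.0004 -0.0004] turn [-0.    0.15  0.17] | 0.2 q [ -7.  -8. -39. -53. -34.  42.]
TCP grip mm [ 5.4 -4.4 85.3] toolz world [ 0.5965  0.3754 -0.7094]
```

Opening is 39 mm, so the trigger is fully in. Hold for a second, then open.

```bash
python3 -m crank '[[[0,0,0],[0,0,0],-1],[[0,0,0],[0,0,0],-1],[[0,0,0],[0,0,0],-1],[[0,0,0],[0,0,0],-1],[[0,0,0],[0,0,0],-1],[[0,0,0],[0,0,0],-1],[[0,0,0],[0,0,0],-1],[[0,0,0],[0,0,0],-1],[[0,0,0],[0,0,0],-1],[[0,0,0],[0,0,0],-1]]'; python3 -m crank '[[[0,0,0],[0,0,0],0],[[0,0,0],[0,0,0],0.5],[[0,0,0],[0,0,0],1],[[0,0,0],[0,0,0],1],[[0,0,0],[0,0,0],1],[[0,0,0],[0,0,0],1],[[0,0,0],[0,0,0],1]]'
python3 -m crank '[[[-0.0079,-0.0047,0.0096],[0,0,0],1],[[-0.0079,-0.0047,0.0096],[0,0,0],1],[[-0.0079,-0.0047,0.0096],[0,0,0],1],[[-0.0079,-0.0047,0.0096],[0,0,0],1],[[-0.0079,-0.0047,0.0096],[0,0,0],1],[[-0.0079,-0.0047,0.0096],[0,0,0],1],[[-0.0079,-0.0047,0.0096],[0,0,0],1],[[-0.0079,-0.0047,0.0096],[0,0,0],1],[[-0.0079,-0.0047,0.0096],[0,0,0],1],[[0,0,0],[0,0,0],1],[[0,0,0],[0,0,0],1],[[0,0,0],[0,0,0],1]]'
python3 - <<'E'
from h import *
from path import G,g0
for n in("wrist","scene","side"):
    p,d,m=shoot(n,"8"); P,uv=cloud(d,m); q=G.inv().apply(P-g0)*1000
    s=q[(abs(q[:,0]-5)<42)&(abs(q[:,1])<16)&(q[:,2]>66)&(q[:,2]<82)]
    r=np.hypot(*(P[:,:2]-[.6002,-.0426]).T); t=P[(r<.033)&(P[:,2]>.1)&(P[:,2]<.14)]
    print(n,"trigger x",np.percentile(s[:,0],98).round(1) if len(s) else 0,"rim z",np.percentile(t[:,2],[50,95]).round(4) if len(t) else 0)
E
```

```text
clock: 17.2
tool_pos: [0.4341, -0.0088, 0.1729]
orientation: [-140.9, 24.2, -84.8]
force: [-6.3, -1.4, 7.9]
opening: 0.039
gripper_force: 30.0
clock: 17.9
tool_pos: [0.4333, -0.0084, 0.1717]
orientation: [-141.0, 24.2, -84.8]
force: [0.0, 0.4, -0.5]
opening: 0.085
gripper_force: 0.0
clock: 19.1
tool_pos: [0.3629, -0.0508, 0.2581]
orientation: [-141.0, 24.2, -84.9]
force: [-1.1, -0.3, 0.1]
opening: 0.0875
gripper_force: 0.0
wrist trigger x 39.8 rim z [0.1142 0.1247]
scene trigger x 41.2 rim z [0.1154 0.1272]
side trigger x 41.7 rim z [0.1138 0.1248]
```

View pics/scene8.png

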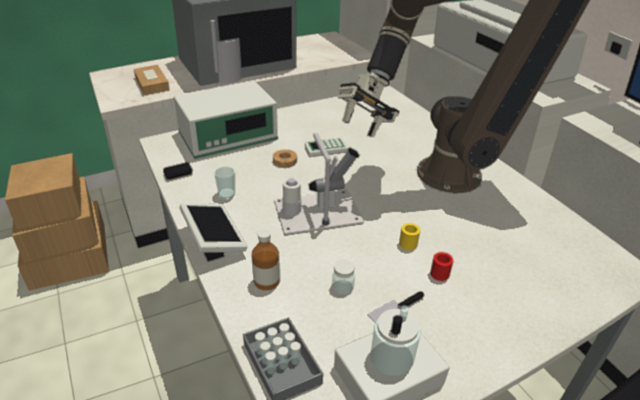

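The collar sits on the post at (291,193), the trigger is back out, the arm is clear and the other things have not moved. Handing in.

```bash
python3 -c "
from plant import close_job; print(close_job())"
```

```text
the job is handed in; nothing more can be done
None
```

The collar is seated and released on the post, the trigger was squeezed fully, held for just over a second and sprang back out, and the job is handed in at about 19 s with no verdict returned; nothing else on the bench moved, and because the straight approach along the grip was out of the arm's reach I came in tilted about 30° sideways.

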